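# Nip up the die retaining ring of a masa mill head with a pin spanner

## Task

The recessed steel ring that holds the die in the green mill head is loose. Take the two-pin spanner from its wooden block, set both pins fully home in the ring's two holes, turn the ring clockwise (seen from above) until you feel it come up against the die and it is snug, without forcing it beyond that, then put the spanner back upright in its block with both pins in the holes. Do not bang or lean hard on the ring, and leave the other things on the bench where they are.

Things in the scene. Friction and masses are not known exactly. Their poses are not given: they have to be found in the camera images.
- mill_head: Green painted round mill head, bolted to the bench, mouth up: outside diameter 96 mm, 55 mm high, on a 130 mm square flange 10 mm thick; its bore is 80 mm in diameter. Origin: centre of its underside on the bench, z up. The loose ring lies in the mouth, 6 mm below the rim.
- ring_face (a point): Centre of the top face of the steel ring (78 mm outside, 36 mm inside diameter, 12 mm thick), 49 mm above the bench. z up, x along the line through the two spanner holes, 26 mm either side of the centre. Holes go straight through, 8 mm in diameter with a 1 mm chamfer. The frame turns with the ring. Turning it takes about 0.2 N m; it stays where it is left.
- die_plate (a joint): How far, rad, the die under the ring has been bedded clockwise into its rubber seat: 0 while the ring is loose. The ring meets the die 0.2 to 1.05 rad clockwise from its start; where cannot be seen. From there the turning moment rises: 0.25 N m at touch, then 6 N m per rad of bedding. Snug is 0.025 to 0.07 (0.4 to 0.67 N m in all); 0.1 is forced. Left alone it eases to 0.015 to 0.045.
- spanner: Steel two-pin spanner, 75 mm tall, about 0.22 kg. Origin: midway between its two pin tips; z up the stem, x along the line of the pins. Pins 7 mm in diameter, bevelled, 10 mm long, 52 mm apart. Foot bar 68 x 18 mm (x, y) from 10 to 20 mm up, 16 mm stem, T handle 70 mm (x) x 16 mm (y) from 49 to 75 mm up, to be gripped across its 16 mm. The pins are alike: a half turn makes no difference.
- spanner_foot (a point): Point of the spanner midway between the pins on the flat underside of the foot bar (10 mm above the pin tips); axes as the spanner's. It meets the ring's face when the pins are fully home in the ring, and the block's top when parked.
- spanner_grip (a point): Centre of the spanner's T handle, 62 mm above the pin tips; axes as the spanner's.
- tool_block: Fixed dark wooden block, 100 x 50 x 30 mm (x, y, z), in which the spanner stands upright; origin at the centre of its underside, z up. Two holes 12 mm in diameter and 14 mm deep in its top, 26 mm either side of the centre along x. Parked, the spanner's foot bar rests on the block's top and its pins are in these holes.
- stamp: Bystander: loose carved wooden printing block, 130 x 100 x 33 mm; origin at the centre of its underside.
- salsa_bowl: Bystander: small terracotta bowl, 100 mm wide, 45 mm high; origin at the centre of its underside.
- spare_die: Bystander: spare plain aluminium die blank lying flat, 74 mm in diameter, 10 mm thick; origin at the centre of its underside.
- jar: Bystander: amber glass jar with a steel cap, 60 mm wide, 85 mm high; origin at the centre of its underside.

How it is judged:
On the way, in this order (a step that is already met when the one before it is completed fails the run):
1. the spanner's pins are fully home in the ring's holes while the ring is still loose (distance between spanner_foot and ring_face below 0.003 m and angle between the x axis of spanner and the x axis of ring_face, either way round below 0.1 rad and value of joint die_plate below 0.005 rad), for 0.1 s.
2. with the spanner in the holes the ring is turned onto the die until snug (distance between spanner_foot and ring_face below 0.005 m and value of joint die_plate above 0.025 rad), for 0.1 s.
At the end, for the whole second after the job is handed in: The ring is left snug: the die stays bedded by more than 0.012 rad; the spanner stands at rest in its block, upright within 0.1 rad, centred within 6 mm, lined up within 0.2 rad, its foot bar within 3 mm of the block's top (value of joint die_plate above 0.012 rad and z of spanner_foot in the frame of tool_block below 0.033 m and horizontal distance between spanner and tool_block below 0.006 m and angle between the x axis of spanner and the x axis of tool_block, either way round below 0.2 rad and angle between spanner's own z axis and vertical below 0.1 rad and linear speed of spanner below 0.02 m/s); the robot touches nothing.
It fails at once if the ring is forced (the die is turned more than 0.1 rad, about 0.85 N m) (value of joint die_plate above 0.1 rad).
It fails at once if the spanner is banged, leaned or jammed on the ring or head with more than 90 N, summed over all points of contact (contact force between spanner and mill_head above 90 N).
It fails at once if a bystander (stamp, bowl, spare die or jar) is moved more than 20 mm (distance of any of stamp, salsa_bowl, spare_die, jar from where it was at the start of the episode above 0.02 m).
It also fails if it takes over 64 s, if anything falls off the work surface, if the arm or the gripper's body presses on something with over 40 N, if the wrist force passes 120 N, or if a joint passes its speed limit or range.

## Robot

A 6-joint arm with a two-finger parallel gripper is mounted at the origin on the work surface. World frame = base frame: x ahead of the robot, y to its left, z up, the work surface at z = 0. Lengths are in m, angles in rad, forces in N, time in s.
With the tool pointing down it reaches from about 0.275 to 0.825 m from the base axis. Payload 4.9 kg.
Tool frame: the origin (TCP) lies midway between the tips of the shut fingers; the grasp point (between the pads) lies 19 mm behind it (grip_point_offset is the distance from the TCP to the grasp point, in m); z points along the fingers, y is the line along which they close (so a half turn about z gives the same grasp; the last joint's range is limited). The gripper opens to 85 mm and grips with 20 to 120 N. Pads are 22 mm wide; open, the fingers measure 114 mm over their backs; the gripper's body (76 mm by 85 mm) begins 54 mm behind the grasp point. The pads swing forward as they close: fully open they stand 13 mm farther back than shut.
Start: joints at [1.149, 0.326, -0.193, 1.052, 0, 1.437], TCP at [0.156, 0.527, 0.231] pointing down, gripper open.
Joint ranges: [-2.65, 2.65], [-0.97, 1.79], [-1.3, 1.35], [-1.93, 2.1], [-1.47, 1.37], [-3.14, 3.14]. Speed limits (rad/s): [2.57, 2.57, 3.14, 3.14, 3.14, 3.14].

## Interface

Orientations are given as a rotation vector (axis times angle).
In Python, from cell import * gives the robot as it stands. Calls block until the motion is done:
- movep(position, orientation): joint-space move of the TCP to a pose.
- move_l(position, velocity=0.15, rot=None, until_force=None): straight line of the TCP; rot=None keeps the orientation; velocity is the mean speed in m/s. With until_force (N) it stops when the force on the tool has changed by that much, and returns True; else False.
- set_joints(angles): joint-space move.
- let_go() and grab(newtons=None): open the fingers fully, or close them until they stop; newtons is the grip in N (None keeps the last).
- sleep(seconds).
- ik(position, orientation): joint angles nearest the present ones, or None.
- get_state(): the state.
- grab_frame(name): name is "scene" or "top"; returns a dict with "img" (400x640x3 uint8, red, green, blue), "fx", "fy", "cx", "cy" (pixels), "cam_to_world" (4x4, takes a point from camera to world coordinates). Camera axes: x right, y down, z forward; pixel columns grow to the right and rows downward; lengths in m; the calibration is good to about 2 mm. A picture is of the moment at which its call begins. There is no depth.
A pose or a line that the arm cannot do raises MotionError and nothing moves.
- sign_off(): hands the job in; it is judged then, once.
Trained networks look in the newest picture that a camera, given by its name, has taken for a name from the list of things; names that differ only in an ending like _2 or _b are one class to them, and where a whole thing is asked for, a point or a joint stands for the part that bears it (a point fixed in the world has none). Each returns a list of dicts, best first, with "score" (0 to 1); they miss things now and then, are a little off and sometimes report something else, mostly with a low value. They report only what shows in the picture. A call takes as long as a camera call.
- spot_in(camera, name): "centre" ([column, row] in pixels, amid what is visible of it).
- silhouettes(camera, name): "mask" (400x640 bool, what is visible of it) and "centre" ([column, row] in pixels, amid what is visible of it).
- tip_of(camera, name): "centre" ([column, row] in pixels: a listed point, or the origin of a listed thing).
The state is a dict: "clock": time; "q": joint angles; "joint_velocities": joint speeds; "tau": joint torques, N m; "position": TCP position; "eef_rot": TCP orientation; "contact_force": force on the tool from outside, world axes, zero at the start; "wrist_torque": the same for the moment, N m; "finger_gap": opening from 0.0 (shut) to 1.0 (fully open); "grasp_force": force on a finger pad.
Only numpy, scipy, OpenCV 4.12 (cv2) and the standard library are available. Lean on these libraries where they do the work, as an engineer would, in place of code of your own. Each camera call takes 0.05 s, during which the arm holds its last target. There are 200 camera calls.

## Working session

There is one attempt and no reset: what is moved stays moved. The work goes in short steps, each a Python script; the robot and the scene stay as the last script left them, time stands still between calls to the robot, and variables do not carry over. Pictures are saved under pics/ and viewed, at most 10 in all, crops included, and the job is handed in when it is done.

```bash
mkdir -p pics; ls
cat > h.py <<'E'
from cell import *
import numpy as np, cv2
from scipy.spatial.transform import Rotation as R
def ray(f,px,z):
    T=np.array(f["cam_to_world"]); d=T[:3,:3]@np.array([(px[0]-f["cx"])/f["fx"],(px[1]-f["cy"])/f["fy"],1.])
    o=T[:3,3]; return o+d*(z-o[2])/d[2]
def proj(f,p):
    T=np.array(f["cam_to_world"]); c=T[:3,:3].T@(np.array(p)-T[:3,3]); return np.array([f["fx"]*c[0]/c[2]+f["cx"],f["fy"]*c[1]/c[2]+f["cy"]])
def down(yaw): # tool z down, tool y at world angle yaw (rad)
    y=np.array([np.cos(yaw),np.sin(yaw),0]); z=np.array([0,0,-1.]); x=np.cross(y,z)
    return R.from_matrix(np.c_[x,y,z]).as_rotvec()
def save(f,n): cv2.imwrite("pics/"+n,f["img"][:,:,::-1])
E
python3 - <<'E'
from h import *
for c in ("top","scene"):
    f=grab_frame(c); save(f,c+"0.png"); T=np.array(f["cam_to_world"]); print(c,T.round(3).tolist(),f["fx"],f["cx"],f["cy"])
    for n,z in (("ring_face",.049),("mill_head",0),("spanner",.02),("spanner_foot",.03),("spanner_grip",.082),("tool_block",0),("stamp",0),("salsa_bowl",0),("spare_die",0),("jar",0)):
        r=tip_of(c,n)[:2]
        print(n,[(np.round(d["centre"],1).tolist(),round(d["score"],2),ray(f,d["centre"],z)[:2].round(4).tolist()) for d in r])
s=get_state(); print(s)
E
```

```text
pics
top [[0.018, -0.991, 0.131, 0.455], [-0.999, -0.023, -0.032, 0.024], [0.035, -0.131, -0.991, 1.087], [0.0, 0.0, 0.0, 1.0]] 436.5359592232831 321.5109883871892 200.51090630612808
ring_face [([248.0, 214.5], 0.77, [0.5553, 0.1635])]
mill_head [([252.1, 219.7], 0.6, [0.5473, 0.1595])]
spanner [([389.1, 235.5], 0.73, [0.5138, -0.1789])]
spanner_foot [([390.3, 232.2], 0.91, [0.5213, -0.1799]), ([418.8, 143.9], 0.65, [0.7439, -0.2524])]
spanner_grip [([393.4, 231.4], 0.67, [0.5201, -0.1771])]
tool_block [([382.7, 233.0], 0.92, [0.5208, -0.1666])]
stamp [([317.5, 178.7], 0.64, [0.6546, -0.0009]), ([389.7, 238.0], 0.3, [0.5087, -0.1842])]
salsa_bowl [([207.8, 150.3], 0.8, [0.7207, 0.2777]), ([251.0, 213.1], 0.63, [0.5637, 0.1629])]
spare_die [([306.2, 293.0], 0.67, [0.3708, 0.0212])]
jar []
scene [[-0.87, 0.352, -0.345, 0.925], [0.493, 0.614, -0.617, 0.675], [-0.005, -0.706, -0.708, 0.835], [0.0, 0.0, 0.0, 1.0]] 505.8037400667565 315.3952350311421 202.4350833079757
ring_face [([353.7, 260.5], 0.7, [0.5559, 0.1688]), ([355.3, 274.2], 0.63, [0.5712, 0.1985])]
mill_head [([354.7, 271.7], 0
[... 585 characters left out ...]
.1, 'q': array([ 1.14878943e+00,  3.26203947e-01, -1.92616467e-01,  1.05199461e+00,
       -1.71553109e-05,  1.43661192e+00]), 'joint_velocities': array([ 2.98295644e-04, -6.00406832e-05, -4.56926532e-04, -1.48414904e-03,
        1.54198062e-04, -5.84506892e-04]), 'tau': array([-3.12525863e-04, -4.43342829e+01,  2.62757510e+01,  1.22738467e-03,
       -1.65555657e-04,  7.35391950e-06]), 'position': array([0.1561153 , 0.52738785, 0.23127242]), 'eef_rot': array([ 4.50549924e-01,  3.10910562e+00, -3.56409191e-05]), 'contact_force': array([ 0.26947171, -0.56133628, -0.52708977]), 'wrist_torque': array([-0.02192869,  0.02232822,  0.00070709]), 'grasp_force': 0.0, 'finger_gap': 1.0001389555979356}
```

Run:
```python
import cv2,numpy as np
t=cv2.imread("pics/top0.png"); s=cv2.imread("pics/scene0.png")
def c(i,x,y,w,h,k): return cv2.resize(i[y:y+h,x:x+w],None,fx=k,fy=k,interpolation=cv2.INTER_CUBIC)
a=c(t,215,180,66,50,6)
b=c(t,355,205,66,50,6)
d=c(s,320,225,66,50,6); e=c(s,258,125,66,50,6)
cv2.imwrite("pics/m1.png",np.vstack([np.hstack([a,b]),np.hstack([d,e])]))
```

```text
(no output)
```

View pics/m1.png

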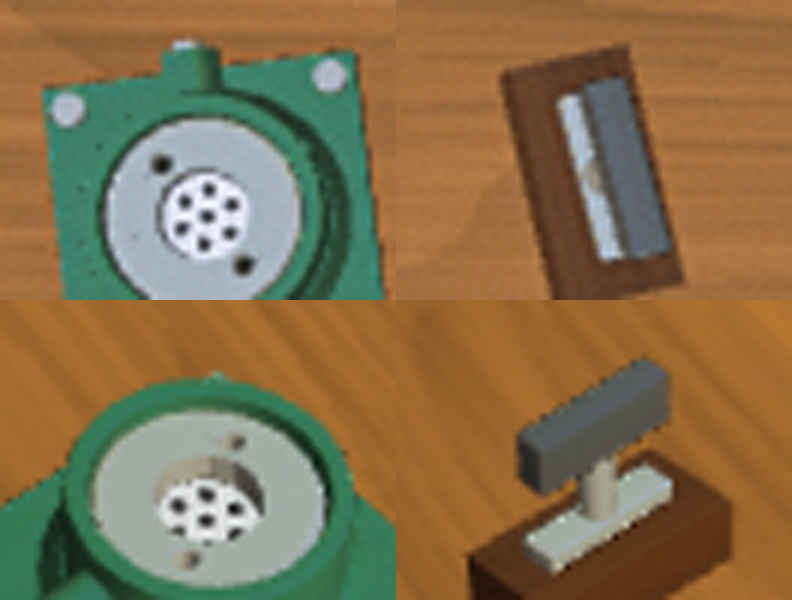

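View pics/scene0.png

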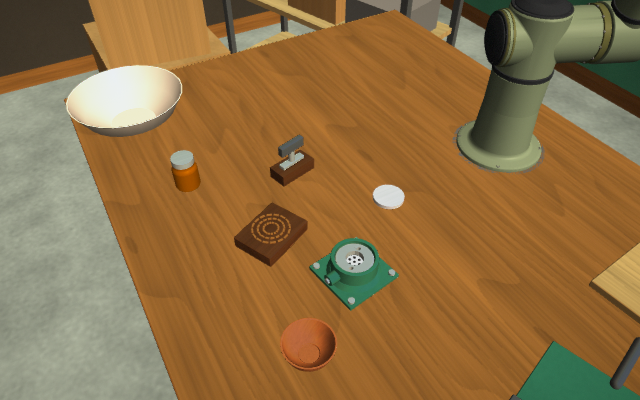

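```bash
cat > fit.py <<'E'
from h import *
from scipy.optimize import minimize
S=8
def poly(f,pts): # supersampled filled hull
    p=np.array([proj(f,q) for q in pts]); im=np.zeros((400*S,640*S),np.uint8)
    h=cv2.convexHull(((p+.5)*S*16).round().astype(np.int32)); cv2.fillConvexPoly(im,h,1,cv2.LINE_8,4); return im
def ds(im,roi): 
    a,b,c,d=roi; return im[b*S:d*S,a*S:c*S].reshape(d-b,S,c-a,S).mean((1,3))
def box(lx,ly,z0,z1,p):
    c,s=np.cos(p[2]),np.sin(p[2])
    return [(p[0]+c*i*lx/2-s*j*ly/2,p[1]+s*i*lx/2+c*j*ly/2,z) for i in(-1,1) for j in(-1,1) for z in(z0,z1)]
def circ(r,z,p): return [(p[0]+r*np.cos(t),p[1]+r*np.sin(t),z) for t in np.linspace(0,2*np.pi,60)]
def spanner(f,p,z=.02): return poly(f,box(.07,.016,z+.049,z+.075,p))|poly(f,box(.068,.018,z+.01,z+.02,p))|poly(f,circ(.008,z+.02,p)+circ(.008,z+.049,p))
def block(f,p): return poly(f,box(.1,.05,0,.03,p))|spanner(f,p)
def ring(f,p): return poly(f,circ(.039,.049,p))&poly(f,circ(.040,.055,p))
def head(f,p): return poly(f,box(.13,.13,0,.01,p))
def fit(obs,model,p0):
    def cost(v):
        p=np.array([v[0],v[1],v[2]*20 if len(v)>2 else 0]); return sum(((ds(model(f,p),r)-m)**2).sum() for f,m,r in obs)
    v0=np.array(p0,float)
    if len(v0)>2: v0[2]/=20
    r=minimize(cost,v0,method="Nelder-Mead",options=dict(initial_simplex=np.vstack([v0]+[v0+.006*e for e in np.eye(len(v0))]),xatol=5e-5,fatol=.01))
    v=r.x.copy()
    if len(v)>2: v[2]*=20
    return v.round(4),round(r.fun,1)
def obs(f,mask,pad=6):
    y,x=np.nonzero(mask); r=(x.min()-pad,y.min()-pad,x.max()+pad,y.max()+pad); return f,mask[r[1]:r[3],r[0]:r[2]].astype(float),r
def fill(m):
    c,_=cv2.findContours(m.astype(np.uint8),cv2.RETR_EXTERNAL,cv2.CHAIN_APPROX_NONE); o=np.zeros(m.shape,np.uint8); cv2.drawContours(o,[max(c,key=cv2.contourArea)],-1,1,-1); return o>0
E
cat > run1.py <<'E'
from fit import *
F={c:grab_frame(c) for c in("top","scene")}
M={}
for c in F:
    for n in("spanner","tool_block","ring_face"):
        r=silhouettes(c,n); print(c,n,[(np.round(d["centre"],1).tolist(),round(d["score"],2),int(d["mask"].sum())) for d in r[:2]])
        if r: M[c,n]=r[0]["mask"]
ov=[]
def combos(n,mod,p0,g=lambda m:m):
    o=[obs(F[c],g(M[c,n])) for c in F if (c,n) in M]
    for k in ([o] + [[q] for q in o]): print(n,*fit(k,mod,p0))
combos("spanner",spanner,[.515,-.178,1.3 if 0 else -.15+np.pi*0])
for c in F:
    if (c,"tool_block") in M and (c,"spanner") in M: M[c,"tool_block"]=M[c,"tool_block"]|M[c,"spanner"]
combos("tool_block",block,[.515,-.178,-.15])
combos("ring_face",ring,[.556,.165],fill)
# holes: dark centroids
for c,hs in(("top",[(241.6,206.9),(255.1,223.8)]),("scene",[(358.7,248.0),(351.1,267.8)])):
    g=cv2.cvtColor(F[c]["img"],cv2.COLOR_RGB2GRAY).astype(float); P=[]
    for h in hs:
        h=np.array(h)
        for _ in range(3):
            yy,xx=np.mgrid[0:400,0:640]; d=np.hypot(xx-h[0],yy-h[1]); bg=np.median(g[(d>3)&(d<4.5)]); w=np.clip(bg-12-g,0,None)*(d<3); h=np.array([(w*xx).sum(),(w*yy).sum()])/w.sum()
        P.append(ray(F[c],h,.049 if c=="top" else .047)[:2]); print(c,h.round(2),P[-1].round(4))
    a,b=P; print("mid",((a+b)/2).round(4),"len",np.linalg.norm(a-b).round(4),"yaw",np.arctan2(*(a-b)[::-1]).round(3))
E
python3 run1.py
```

```text
top spanner [([393.8, 234.2], 0.67, 366), ([243.4, 214.5], 0.35, 643)]
top tool_block [([382.4, 237.5], 0.72, 459)]
top ring_face []
scene spanner [([289.8, 150.1], 0.81, 576), ([352.3, 259.0], 0.48, 134)]
scene tool_block [([292.7, 170.6], 0.71, 685)]
scene ring_face [([356.6, 253.0], 0.67, 782), ([288.8, 154.1], 0.65, 463)]
spanner [ 0.5162 -0.1748  0.271 ] 60.8
spanner [ 0.5174 -0.1746  0.2332] 17.3
spanner [ 0.515  -0.175   0.2908] 31.7
tool_block [ 0.5159 -0.1741  0.2524] 161.7
tool_block [ 0.517  -0.1736  0.2497] 90.0
tool_block [ 0.5149 -0.1747  0.2683] 58.2
ring_face [0.5516 0.164 ] 15.8
ring_face [0.5516 0.164 ] 15.8
top [241.5  206.97] [0.573  0.1796]
top [255.18 223.72] [0.5337 0.1457]
mid [0.5534 0.1627] len 0.0518 yaw 0.713
scene [359.15 248.33] [0.5287 0.1467]
scene [351.7  267.93] [0.5682 0.1811]
mid [0.5485 0.1639] len 0.0524 yaw -2.427
```

```bash
cat > run2.py <<'E'
from fit import *
print(get_state()["clock"])
sp=np.array([.5162,-.1748]); ys=.265; rg=np.array([.5522,.1634])
for b in(1,-1):
    for p,y,z in((sp,ys,.2),(rg,.714,.2),(rg,.714,.082),(rg,-.5,.082)):
        q=ik([*p,z],down(y+b*np.pi/2)); print(b,y,None if q is None else np.round(q,2))
E
python3 run2.py
```

```text
1.5
1 0.265 [-0.46  0.34 -0.26  0.97  0.   -0.73]
1 0.714 [ 0.16  0.4  -0.17  1.    0.   -0.55]
1 0.714 [ 0.16  0.51 -0.32  0.74  0.   -0.55]
1 -0.5 [ 0.16  0.51 -0.32  0.74  0.    0.66]
-1 0.265 [-0.46  0.34 -0.26  0.97  0.    2.41]
-1 0.714 [ 0.16  0.4  -0.17  1.    0.    2.59]
-1 0.714 [ 0.16  0.51 -0.32  0.74  0.    2.59]
-1 -0.5 [ 0.16  0.51 -0.32  0.74 -0.   -2.48]
```

```bash
cat > run3.py <<'E'
from fit import *
sp=np.array([.5162,-.1748]); ys=.265; rg=np.array([.5522,.1634]); P=np.pi/2
movep([*sp,.19],down(ys+P)); move_l([*sp,.063],.12)
f0=get_state()["contact_force"]; grab(25); s=get_state(); print("grip",s["finger_gap"],s["grasp_force"],s["contact_force"]-f0,s["position"])
move_l([*sp,.093],.06); s=get_state(); print("lift",s["contact_force"]-f0,s["finger_gap"])
grab(110); move_l([*sp,.15],.15)
movep([*rg,.125],down(.714+P)); sleep(.3)
s=get_state(); print(s["clock"],s["position"],s["finger_gap"],s["contact_force"],s["wrist_torque"])
import pickle
F={c:grab_frame(c) for c in("top","scene")}
for c in F: save(F[c],c+"_hov.png")
for c in F:
    for d in silhouettes(c,"spanner")[:2]: 
        print(c,d["score"],d["mask"].sum(),np.round(d["centre"]),*fit([obs(F[c],d["mask"])],lambda f,p:spanner(f,p,.082),[*rg,.714]))
E
python3 run3.py
python3 - <<'E'
import cv2,numpy as np
t=cv2.imread("pics/top_hov.png"); s=cv2.imread("pics/scene_hov.png")
c=lambda i,x,y: cv2.resize(i[y:y+84,x:x+66],None,fx=6,fy=6,interpolation=cv2.INTER_CUBIC)
cv2.imwrite("pics/m2.png",np.hstack([c(t,215,170),c(s,320,190)]))
E
```

```text
grip 0.18512820813593014 28.19599053415004 [-0.50361238  0.63507341  1.20731561] [ 0.51625106 -0.17469945  0.06314286]
lift [-0.44713397  0.78404235 -3.07788587] 0.18488411008438577
9.1083 [0.55250279 0.16249432 0.12512953] 0.1742719243996789 [-0.44456397 -0.21698324 -2.81928383] [-0.04333384 -0.00324919 -0.01442343]
top 0.7 1450 [264. 227.] [0.5214 0.1227 2.5207] 1058.5
scene 0.64 416 [354. 235.] [0.5537 0.1606 0.8977] 129.6
```

View pics/m2.png

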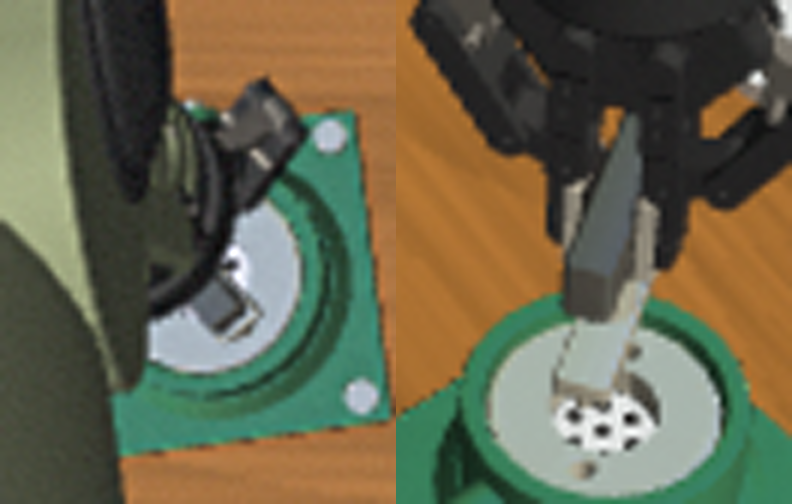

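```bash
cat > run4.py <<'E'
from fit import *
rg=np.array([.5522,.1634]); P=np.pi/2
s=get_state(); print(s["position"], R.from_rotvec(s["eef_rot"]).as_matrix()[:,1])
move_l([*rg,.100],.05,rot=down(.714+P)); sleep(.2); s=get_state(); f0=s["contact_force"]; print(s["position"])
h=move_l([*rg,.0825],.015,until_force=12); s=get_state(); print(h,s["position"],s["contact_force"]-f0,s["wrist_torque"],s["clock"])
E
python3 run4.py
```

```text
[0.55231048 0.16314682 0.12507063] [-6.54547848e-01  7.56020575e-01 -7.33503809e-05]
[0.55248546 0.16345385 0.10034136]
False [0.55229369 0.1634118  0.08260088] [-0.07781987 -1.26573908  0.47787569] [0.03755621 0.00610346 0.03237524] 11.475
```

```bash
cat > run5.py <<'E'
from fit import *
rg=np.array([.5522,.1634]); P=np.pi/2
f0=get_state()["contact_force"]
h=move_l([*rg,.0795],.01,until_force=8); sleep(.1); s=get_state(); print(h,s["position"],s["contact_force"]-f0,s["wrist_torque"],s["clock"])
z=s["position"][2]; move_l([*rg,z+.0003],.02); sleep(.3); s=get_state(); f1=s["contact_force"]; print(f1-f0,s["position"],s["clock"])
t0=s["wrist_torque"][2]
for k in range(1,6):
    move_l([*rg,z+.0003],.1,rot=down(.714-.02*k+P)); s=get_state()
    print(k,(s["wrist_torque"]).round(3),(s["contact_force"]-f0).round(1),round(s["clock"],2))
    if abs(s["wrist_torque"][2]-t0)>.35: break
print(z,t0)
E
python3 run5.py
```

```text
True [0.55239567 0.16343373 0.08230384] [-0.59799234 -0.23819844  8.46981553] [ 0.00650801  0.15478792 -0.0065441 ] 11.7917
[ 0.40915942  0.11382601 -0.15006682] [0.55211778 0.16336025 0.08242536] 12.3417
1 [-0.032 -0.099  0.002] [ 0.5  0.8 -0.8] 12.59
2 [-0.329 -0.147  0.109] [ 1.4 -1.  -1. ] 12.84
3 [-0.419 -0.207  0.091] [ 0.1 -1.1 -1.9] 13.09
4 [-0.469 -0.295  0.126] [ 0.6 -1.9 -1.5] 13.34
5 [-0.569 -0.321  0.136] [ 0.5 -2.  -2.8] 13.59
0.08230383713817993 0.05452104830472757
```

```bash
cat > turn.py <<'E'
from fit import *
import sys
rg=np.array([.5522,.1634]); P=np.pi/2
def read(n=6):
    a=[]
    for _ in range(n): sleep(.015); s=get_state(); a.append(np.r_[s["wrist_torque"],s["contact_force"],s["clock"]])
    return np.mean(a,0)
a0,step,end,thr=map(float,sys.argv[1:5])
a=a0
while a-step>=end-1e-9:
    a-=step; move_l([*rg,.0825],.1,rot=down(a+P)); r=read()
    print(round(a,3),r[:3].round(3),r[3:6].round(1),r[6].round(2))
    if r[2]>thr: break
E
python3 turn.py .614 .03 .4 .33
```

```text
0.584 [-0.716 -0.235  0.066] [ 0.7 -2.9 -4.4] 13.9
0.554 [-0.831 -0.21   0.096] [ 0.8 -3.3 -4.5] 14.25
0.524 [-0.928 -0.197  0.114] [ 0.7 -3.9 -4.1] 14.6
0.494 [-0.975 -0.17   0.111] [ 0.5 -3.9 -4.8] 14.95
0.464 [-1.041 -0.178  0.093] [ 0.3 -4.5 -4.8] 15.3
0.434 [-1.135 -0.148  0.111] [ 0.3 -4.9 -4.7] 15.65
0.404 [-1.18  -0.164  0.106] [ 0.5 -4.8 -4.6] 16.0
```

Run:
```python
from fit import *
F={c:grab_frame(c) for c in("top","scene")}
c=lambda f,x,y: cv2.resize(f["img"][y:y+84,x:x+66,::-1],None,fx=6,fy=6,interpolation=cv2.INTER_CUBIC)
cv2.imwrite("pics/m3.png",np.hstack([c(F["top"],215,170),c(F["scene"],320,190)]))
print(get_state()["eef_rot"],get_state()["position"],down(.404+np.pi/2))
```

```text
[ 6.30826715e-01 -3.07749239e+00  2.17160495e-04] [0.5521566  0.16334104 0.08247644] [ 0.6302948  -3.07771553 -0.        ]
```

View pics/m3.png

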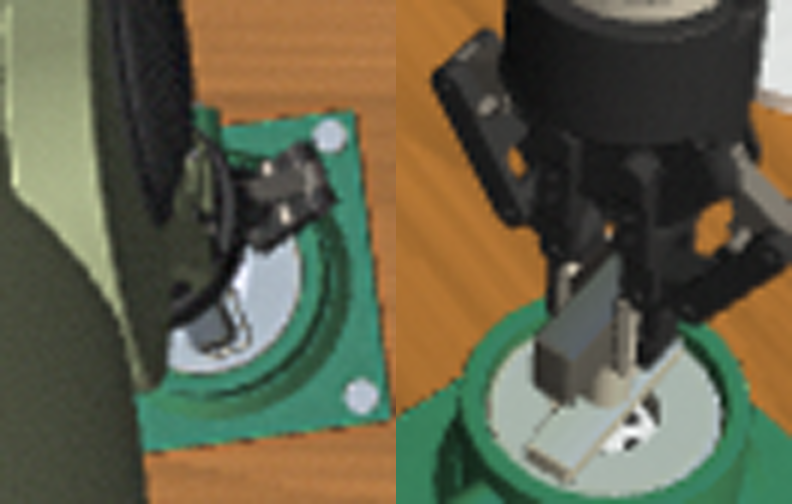

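```bash
sed -i 's/\.1634\]/.1630]/' turn.py; python3 turn.py .404 .03 -.41 .19
```

```text
0.374 [-0.881 -0.108  0.078] [ 0.4 -3.9 -4.4] 16.45
0.344 [-0.744 -0.104  0.078] [ 0.4 -3.1 -5. ] 16.8
0.314 [-0.651 -0.068  0.074] [-0.3 -2.6 -4.3] 17.15
0.284 [-0.557 -0.062  0.067] [-0.1 -2.  -4.4] 17.5
0.254 [-0.478 -0.023  0.068] [-0.2 -2.2 -4.3] 17.85
0.224 [-0.382  0.004  0.035] [ 0.2 -1.8 -4.5] 18.2
0.194 [-0.382  0.02   0.043] [-0.3 -1.7 -4.1] 18.55
0.164 [-0.323  0.038  0.063] [ 0.2 -1.2 -4. ] 18.9
0.134 [-0.292  0.008  0.049] [-0.2 -1.2 -4. ] 19.25
0.104 [-0.275  0.048  0.055] [-0.1 -1.2 -3.8] 19.6
0.074 [-0.296  0.04   0.052] [-0.4 -1.  -3.7] 19.95
0.044 [-0.27   0.048  0.045] [ 0.  -1.  -3.7] 20.3
0.014 [-0.251  0.041  0.027] [-0.1 -0.9 -3.3] 20.65
-0.016 [-0.245  0.05   0.07 ] [-0.3 -1.3 -3.6] 21.0
-0.046 [-0.269  0.052  0.037] [-0.5 -0.8 -3.6] 21.35
-0.076 [-0.248  0.083  0.012] [-0.3 -0.9 -3.2] 21.7
-0.106 [-0.238  0.068  0.112] [ 0.1 -0.9 -3.6] 22.05
-0.136 [-0.264  0.067  0.258] [-0.5 -1.  -3.3] 22.4
```

```bash
python3 turn.py -.136 .01 -.156 .37
```

```text
-0.146 [-0.29   0.082  0.396] [-0.4 -1.  -3.5] 22.75
```

```bash
sed -i 's/def read(n=6)/def read(n=20)/' turn.py; python3 turn.py -.146 .000001 -.146001 9;  python3 turn.py -.146 .008 -.154 .9
```

```text
-0.146 [-0.249  0.067  0.428] [-0.3 -0.9 -3.4] 23.22
-0.154 [-0.226  0.08   0.41 ] [-0.3 -0.9 -3.3] 23.8
```

```bash
python3 turn.py -.154 .006 -.166 .52
```

```text
-0.16 [-0.207  0.088  0.459] [-0.3 -0.9 -3.6] 24.38
-0.166 [-0.192  0.103  0.496] [-0.4 -0.7 -3.4] 24.97
```

```bash
cat > run6.py <<'E'
from fit import *
rg=np.array([.5522,.1630]); P=np.pi/2; sp=np.array([.5162,-.1748])
a=-.166
for _ in range(3):
    a+=.01; move_l([*rg,.0825],.1,rot=down(a+P)); sleep(.1); t=np.mean([get_state()["wrist_torque"][2] for _ in range(5)]); print(a,t)
    if t<.12: break
f0=get_state()["contact_force"]
print(move_l([*rg,.110],.03,until_force=25)); s=get_state(); print(s["position"],s["contact_force"]-f0)
if s["position"][2]>.105:
    move_l([*rg,.15],.1); movep([*sp,.125],down(.265+P)); sleep(.3)
    F={c:grab_frame(c) for c in("top","scene")}
    c=lambda f,x,y: cv2.resize(f["img"][y:y+84,x:x+66,::-1],None,fx=6,fy=6,interpolation=cv2.INTER_CUBIC)
    cv2.imwrite("pics/m4.png",np.hstack([c(F["top"],355,190),c(F["scene"],258,105)])); print(get_state()["clock"],get_state()["position"])
E
python3 run6.py
```

```text
-0.156 0.15421788837104786
-0.146 0.06969124325815673
False
[0.5519983  0.16296697 0.10976744] [-0.28222458  0.61443631  0.43411209]
29.125 [ 0.51639759 -0.17434623  0.12505677]
```

View pics/m4.png

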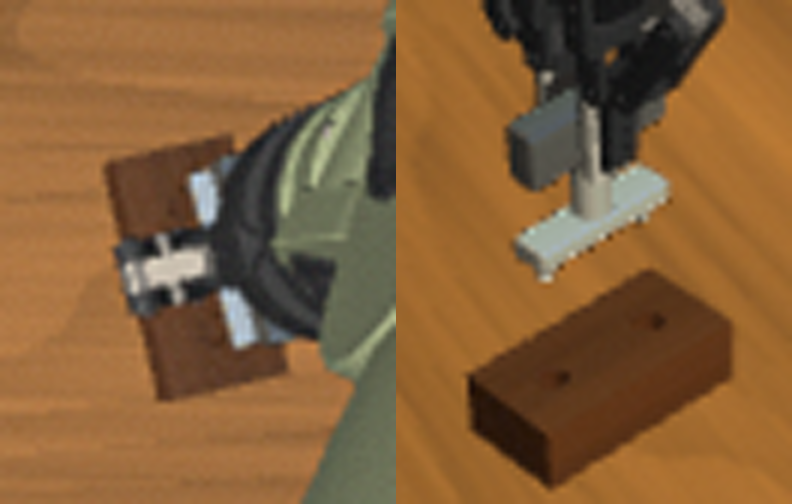

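```bash
cat > run7.py <<'E'
from fit import *
P=np.pi/2; sp=np.array([.5162,-.1748])
move_l([*sp,.08],.06,rot=down(.265+P)); f0=get_state()["contact_force"]
h=move_l([*sp,.0615],.015,until_force=8); s=get_state(); print(h,s["position"],s["contact_force"]-f0)
if s["position"][2]<.065:
    grab(20); let_go(); sleep(.3); move_l([*sp,.19],.1)
    movep([.40,-.02,.30],down(.265+P)); sleep(.3)
    F={c:grab_frame(c) for c in("top","scene")}
    c=lambda f,x,y: cv2.resize(f["img"][y:y+84,x:x+66,::-1],None,fx=6,fy=6,interpolation=cv2.INTER_CUBIC)
    cv2.imwrite("pics/m5.png",np.hstack([c(F["top"],355,190),c(F["scene"],258,105)])); print(get_state()["clock"])
    for n in("spanner","tool_block"):
        for k in F:
            r=silhouettes(k,n)
            if r and n=="spanner": print(k,*fit([obs(F[k],r[0]["mask"])],spanner,[.516,-.175,.26]))
E
python3 run7.py
```

```text
True [ 0.51606874 -0.17474181  0.06337598] [-0.91578435  0.60437521  7.77322564]
34.9583
top [ 0.5175 -0.1753  0.2262] 23.2
scene [ 0.5149 -0.1748  0.3306] 43.8
```

View pics/m5.png

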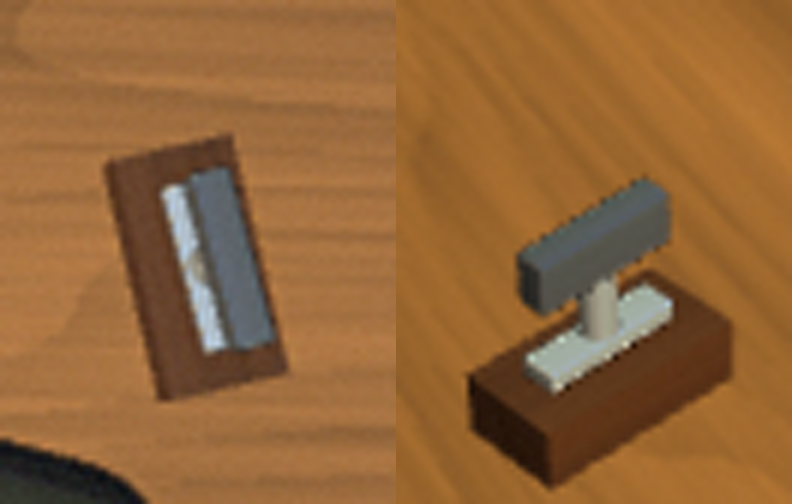

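The picture shows the spanner upright in the block with its foot flush on the top, matching how it stood before the pick.

```bash
python3 -c "
from cell import *
print(sign_off())"
```

```text
the job is handed in; nothing more can be done
None
```

The ring is turned clockwise onto the die until it felt snug (estimated bedding 0.04–0.07 rad from wrist torque, not measured directly), the spanner is back upright in its block, and the job is handed in; no verdict was returned.

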